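# Gauge a slide-holder jaw and bin the pair by hand

### The job

First check the slide-holder jaw that lies on the blue mat: lay it flat on the gauge stand's plate with its square boss under the foot, let go, push the red knob fully down to its stop so that the sprung foot reads the boss, hold it there for about a second, and let the knob come back up; leave the jaw on the cork mat where it is until then. After that lay both jaws flat inside their own bins, the left-hand jaw in the green bin on the robot's left and the right-hand jaw in the purple bin on its right, and let go. Do not disturb the bottles and other things on the bench.

Things in the scene. Friction and masses are not known exactly. Their poses are not given: they have to be found in the camera images.
- jaw_left_mid (a point): left-hand jaw: aluminium bar 120 long (x -60 to 60), 16 wide, 14 high, lying flat; square boss 24 x 24, 22 high, centred at x = +48; black finger 10 high, 12 wide, at x = +16, sticking out to +y as far as 47 from the bar's centre line (boss pointing away: finger to the left). Point: middle of the bar, 7 above its underside; x to the boss, z up. Grip its plain tail (x -60 to 0) across the 16. About 80 g
- jaw_right_mid (a point): right-hand jaw: aluminium bar 120 long (x -60 to 60), 16 wide, 14 high, lying flat; square boss 24 x 24, 22 high, centred at x = +48; black finger 10 high, 12 wide, at x = +16, sticking out to -y as far as 47 from the bar's centre line (boss pointing away: finger to the right). Point: middle of the bar, 7 above its underside; x to the boss, z up. Grip its plain tail (x -60 to 0) across the 16. About 80 g
- mat_blue: fixed blue mat 140 x 140 x 4; origin at the centre of its underside, on the table. The jaw on it at the start (left- or right-hand) is the one to gauge
- mat_cork: fixed cork mat 140 x 140 x 4; origin at the centre of its underside, on the table. The jaw on it at the start has already been checked
- stand: fixed gauge stand; origin: centre of the underside of its steel plate (190 x, 100 y, 12 high), on the table. Column at x = +75, 118 tall, on a block 34 x 60 rising 10 above the plate; blue arm 28 wide, 85 to 110 above the table, from the column to the gauge axis at x = +30, y = 0 (its nose ends at x = +16). Plate open to -x and both sides
- anvil (a point): point on the plate's upper face under the foot (stand x = +30, y = 0, 12 above the table); axes as the stand's. The raised foot hangs 46 above it, so a jaw (boss 22 high) is slid in low from the stand's -x side, its x axis along the stand's +x, until its boss is centred on this point (jaw's middle point at stand x = -18, y = 0)
- knob_top (a point): centre of the top face of the red knob (32 diameter, 14 high), on the gauge axis, 164 above the table when up. Pressing it straight down lowers the head; closed fingertips do. A return spring lifts it again when it is let go
- gauge_head (a joint): travel of the head (knob, stem and foot) downwards, m: 0 up at rest, 0.034 at its hard stop. Push needed: about 2 N at first, 4 N near the stop, and 1 to 2.5 N more while the foot is pressed on a boss
- gauge_foot (a joint): how far the sprung brass foot (10 diameter) is pushed up into the head, m: 0 hanging free. With the head at its stop the free foot is 12 mm above the plate, so it reads about 0.010 on the 22 mm boss, 0.002 on the 14 mm bar and 0 on an empty plate
- bin_left: fixed open green bin for left-hand jaws, on the robot's left (+y): 180 (x) x 140 (y) x 40 high outside, walls and floor 4 thick; origin at the centre of its underside, on the table
- bin_right: fixed open purple bin for right-hand jaws, on the robot's right (-y): 180 (x) x 140 (y) x 40 high outside, walls and floor 4 thick; origin at the centre of its underside, on the table
- dropper_a: amber glass dropper bottle with a red rubber bulb, 42 diameter, 114 tall, standing; origin at the centre of its foot. Bystander
- dropper_b: amber glass dropper bottle with a red rubber bulb, 42 diameter, 114 tall, standing; origin at the centre of its foot. Bystander
- petri: black petri dish with clear lid, 93 diameter, 14 high; origin at the centre of its underside. Bystander
- eyepiece: black and steel microscope eyepiece standing on end, 32 diameter, 44 tall; origin at the centre of its foot. Bystander
- objective: clear objective canister with a yellow cap, 29 diameter, 44 tall; origin at the centre of its foot. Bystander
- slide_box: purple slide box 92 x 102 x 35 high; origin at the centre of its underside. Bystander
- weight: brass knobbed weight, 36 diameter, 48 tall; origin at the centre of its foot. Bystander
There are look-alikes about, which are no part of the job. Leave any pink look-alike of the part that bears jaw_left_mid alone.

How it is judged (in metres and radians):
On the way, in this order (a step that is already met when the one before it is completed fails the run):
1. the jaw from the blue mat lies flat on the plate, not held, and the foot reads its boss with the knob pressed to within 4 mm of its stop, for 0.4 s, while the other jaw still lies on the cork mat (((value of joint gauge_foot between 0.0055 and 0.0125 m and value of joint gauge_head above 0.03 m and contact force between gauge_foot and jaw_left above 0.5 N and angle between jaw_left_mid's own z axis and vertical below 0.08 rad and horizontal distance between jaw_right_mid and mat_cork below 0.06 m and contact force between the fingers and jaw_left below 0.2 N) or (value of joint gauge_foot between 0.0055 and 0.0125 m and value of joint gauge_head above 0.03 m and contact force between gauge_foot and jaw_right above 0.5 N and angle between jaw_right_mid's own z axis and vertical below 0.08 rad and horizontal distance between jaw_left_mid and mat_cork below 0.06 m and contact force between the fingers and jaw_right below 0.2 N))), for 0.4 s.
2. the knob is let back up (value of joint gauge_head below 0.004 m), for 0.1 s.
At the end, for the whole second after the job is handed in: the left-hand jaw lies inside the green left bin and the right-hand jaw inside the purple right bin, each flat on the bin's floor (tilt under 0.15 rad, underside less than 15 mm above the bin's underside) and at rest, and the gauge knob is back up (within 4 mm) (x of jaw_left_mid in the frame of bin_left between -0.085 and 0.085 m and y of jaw_left_mid in the frame of bin_left between -0.065 and 0.065 m and z of jaw_left_mid in the frame of bin_left between 0 and 0.022 m and angle between each of jaw_left_mid, jaw_right_mid's own z axis and vertical below 0.15 rad and linear speed of each of jaw_left, jaw_right below 0.02 m/s and x of jaw_right_mid in the frame of bin_right between -0.085 and 0.085 m and y of jaw_right_mid in the frame of bin_right between -0.065 and 0.065 m and z of jaw_right_mid in the frame of bin_right between 0 and 0.022 m and value of joint gauge_head below 0.004 m); the robot touches nothing.
It fails at once if a dropper bottle is pushed more than 25 mm or tipped over (distance of any of dropper_a, dropper_b from where it was at the start of the episode above 0.025 m or angle between any of dropper_a, dropper_b's own z axis and vertical above 0.5 rad).
It fails at once if the petri dish is pushed more than 25 mm or tipped over (distance of petri from where it was at the start of the episode above 0.025 m or angle between petri's own z axis and vertical above 0.5 rad).
It fails at once if the eyepiece or the objective canister is pushed more than 25 mm or tipped over (distance of any of eyepiece, objective from where it was at the start of the episode above 0.025 m or angle between any of eyepiece, objective's own z axis and vertical above 0.5 rad).
It fails at once if the slide box or the weight is pushed more than 25 mm or tipped over (distance of any of slide_box, weight from where it was at the start of the episode above 0.025 m or angle between any of slide_box, weight's own z axis and vertical above 0.5 rad).
It also fails if it takes over 72 s, if anything falls off the work surface, if the arm or the gripper's body presses on something with over 40 N, if the wrist force passes 120 N, or if a joint passes its speed limit or range.

### The arm

A 6-joint arm with a two-finger parallel gripper is mounted at the origin on the work surface. World frame = base frame: x ahead of the robot, y to its left, z up, the work surface at z = 0. Lengths are in mm, angles in rad, forces in N, time in s.
With the tool pointing down it reaches from about 350 to 975 mm from the base axis. Payload 7.1 kg.
Tool frame: the origin (TCP) lies at the centre of the arm's flange, where the gripper is bolted on; the fingertips stand 182 mm ahead of it and the grasp point (between the pads) lies 163 mm ahead of it; z points along the fingers, y is the line along which they close (so a half turn about z gives the same grasp; the last joint's range is limited). The gripper opens to 88 mm and grips with 3 to 60 N. Pads are 20 mm wide; open, the fingers measure 115 mm over their backs; the gripper's body (75 mm by 178 mm) begins 61 mm behind the grasp point.
Start: joints at [1.33, 0.423, 1.63, -0, 1.089, -0.019], TCP at [137.46, 609.681, 404.675] pointing down, gripper open.
Joint ranges: [-3, 3], [-0.9, 2.11], [0.09, 2.58], [-1.31, 4.45], [0.11, 2.69], [-2.54, 2.54]. Speed limits (rad/s): [2.39, 2.39, 3.01, 3.14, 3.14, 3.14].

### API

Orientations are given as a rotation vector (axis times angle).
In Python, from workcell import readout, get_image, ctrl gives the robot as it stands.
- The arm moves only by the tool step_arm, never from a script. Its argument "targets" is a list that holds one entry, the list of rows, each a list of 7 numbers: the shift along the world's x, y, z as a fraction of full scale, then the turn, a rotation vector about the world's x, y, z as a fraction of full scale, then the opening, from 0 (shut) to 1 (fully open). In form: [[[dx, dy, dz, wx, wy, wz, claw], ...]]. A call has exactly 5 rows; each row shifts and turns the commanded pose from where the row before left it; what a row does not reach is not made up. Full scale, the value 1, is 0.05 m for a shift and 4 degrees for a turn. A row lasts 1/8 s, in which the tool goes at most 62.5 mm and 10.7 degrees, less where a joint would pass 70% of its speed; a pose out of reach is approached as far as the arm can. A call with a number of a shift or a turn outside -1 to 1 is refused whole. A call with a gripper value outside its range is refused whole. The fingers move at their own pace and stop on an object; the grip force is fixed at half the most. Time passes only in rows, so rows that do not move let the fingers close, or fill a call up. It gives the time, the measured TCP pose, the force, the opening and the grip force at its end, in the units of the state.
- readout.get_obs(): the state, without advancing time (a new reading comes with each control period).
- get_image(name): name is "scene" or "top" or "wrist"; returns a dict with "pixels" (400x640x3 uint8, red, green, blue), "intrinsics" (3x3 intrinsics, pixels), "extrinsics" (4x4, takes a point from world to camera coordinates). Camera axes: x right, y down, z forward; pixel columns grow to the right and rows downward; lengths in mm; the calibration is good to about 2 mm. A picture is of the moment at which its call begins. There is no depth.
- ctrl.close_job(): hands the job in; it is judged then, once.
The state is a dict: "t": time; "qpos": joint angles; "qvel": joint speeds; "joint_torque": joint torques, N m; "ee_pos": TCP position; "orientation": TCP orientation; "ft_force": force on the tool from outside, world axes, zero at the start; "moment": the same for the moment, N m; "width": finger opening in mm; "grasp_force": force on a finger pad.
Only numpy, scipy, OpenCV 4.12 (cv2) and the standard library are available. Lean on these libraries where they do the work, as an engineer would, in place of code of your own. Each camera call takes 0.05 s, during which the arm holds its last target. There are 200 camera calls.

## Working session

There is one attempt and no reset: what is moved stays moved. The work goes in short steps, Python scripts to look and compute and a tool call to move; the robot and the scene stay as the last step left them, time stands still between calls to the robot, and variables do not carry over. Pictures are saved under pics/ and viewed, at most 12 in all, crops included, and the job is handed in when it is done.

Besides the shell and the picture viewer there is one more tool, called after ">>>" in YAML: its name, and indented under it one key for each argument. step_arm: Moves the arm, as the interface text tells. Shift numbers are shares of 0.05 m and turn numbers shares of 4 degrees, none past 1 either way. Its arguments: {"type":"object","properties":{"targets":{"type":"array"}},"required":["targets"]}

```bash
mkdir -p pics; cat > h.py <<'E'
import numpy as np, cv2
from workcell import readout, get_image, ctrl
def grab(n,f):
    d=get_image(n); cv2.imwrite(f'pics/{f}.png',d['pixels'][:,:,::-1]); np.savez(f'pics/{f}.npz',K=d['intrinsics'],E=d['extrinsics'],p=d['pixels']); return d
def load(f): return np.load(f'pics/{f}.npz')
def ray(f,uv,z):
    d=load(f); E=d['E']; R=E[:3,:3]; c=-R.T@E[:3,3]
    r=R.T@np.linalg.inv(d['K'])@np.array([uv[0],uv[1],1.]); return c+r*(z-c[2])/r[2]
def proj(f,P):
    d=load(f); q=d['K']@(d['E'][:3,:3]@np.array(P,float)+d['E'][:3,3]); return q[:2]/q[2]
E
python3 - <<'E'
from h import *
for n in ('top','scene'): 
    d=grab(n,n+'0'); E=d['extrinsics']; print(n,-E[:3,:3].T@E[:3,3])
o=readout.get_obs(); print({k:np.round(v,3) for k,v in o.items()})
E
```

```text
top [ 332.62761391    9.2849876  1250.90114755]
scene [1155.85320584  -50.15006235  752.19022339]
{'t': np.float64(0.1), 'qpos': array([ 1.33 ,  0.424,  1.631,  0.   ,  1.089, -0.019]), 'qvel': array([ 0.001, -0.002, -0.002,  0.001,  0.001, -0.   ]), 'joint_torque': array([ 0.0000e+00, -5.4561e+01, -2.7433e+01,  6.5000e-02,  1.9000e-02,
       -0.0000e+00]), 'ee_pos': array([137.399, 609.462, 403.988]), 'orientation': array([-3.480e-01, -3.122e+00,  2.000e-03]), 'ft_force': array([0.317, 0.44 , 0.458]), 'moment': array([-0.029, -0.015,  0.047]), 'grasp_force': np.float64(0.0), 'width': np.float64(87.693)}
```

View pics/top0.png

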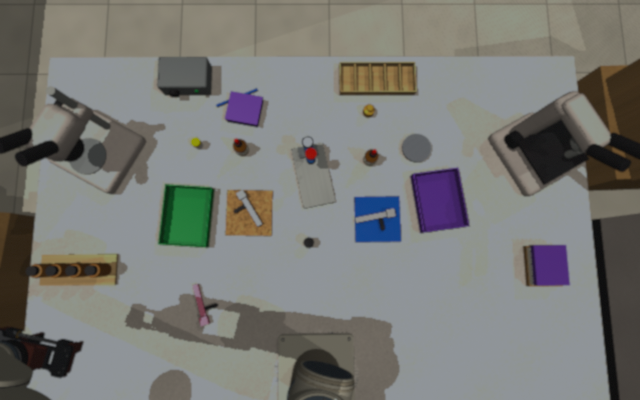

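View pics/scene0.png

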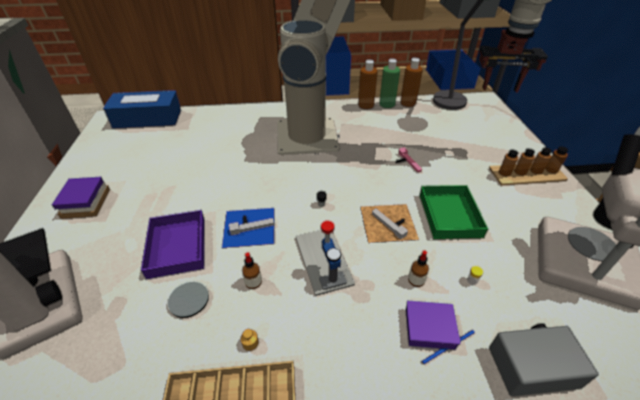

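The top view has world +x up and +y left. It shows the blue mat at (377,219) with a jaw, the cork mat at (249,213) with a jaw, the stand at (314,177) with its red knob at (311,154), the green bin at (187,216) and the purple bin at (439,200). A pink look-alike lies at (203,306) and is to be left alone. I'll enlarge the two mats and the stand to see the boss and finger sides.

```bash
python3 - <<'E'
from h import *
p=load('top0')['p'][:,:,::-1]
a=cv2.resize(p[185:247,220:408],None,fx=4,fy=4,interpolation=cv2.INTER_CUBIC)
b=cv2.resize(p[130:215,270:345],None,fx=3.5,fy=3.5,interpolation=cv2.INTER_CUBIC)
c=np.zeros((a.shape[0]+b.shape[0],max(a.shape[1],b.shape[1]),3),np.uint8); c[:a.shape[0],:a.shape[1]]=a; c[a.shape[0]:,:b.shape[1]]=b
s=load('scene0')['p'][:,:,::-1][195:290,215:425]; s=cv2.resize(s,None,fx=2.2,fy=2.2,interpolation=cv2.INTER_CUBIC)
c[a.shape[0]:a.shape[0]+s.shape[0],270:270+s.shape[1]]=s[:, :c.shape[1]-270]
cv2.imwrite('pics/crop1.png',c[:600,:800]); print(c.shape)
E
```

```text
(546, 752, 3)
```

View pics/crop1.png

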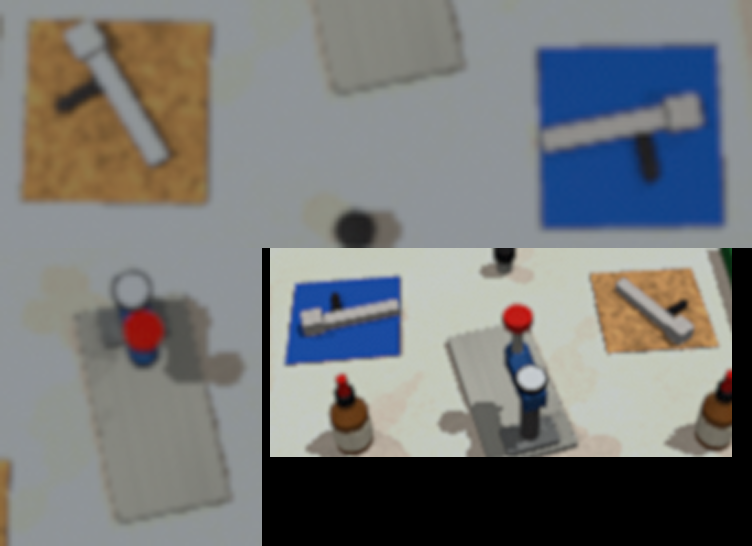

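Candidates: the jaw on blue at px (377,216) has its boss to the right at (391,213). Its finger points down the image, which is to the right when facing along the boss, so it is the **right-hand** jaw and the one to gauge. The jaw on cork at (249,208) has its boss at the upper left and its finger to the left, so it is **left-hand**. The pink one at (203,306) is the decoy. The crop confirms all three.

```bash
cat >> h.py <<'E'
def jaw(f,box,zm,matmask):
    # pixels inside box: light grey (low saturation, bright) -> points on bar-top plane
    x0,y0,x1,y1=box; p=load(f)['p'][y0:y1,x0:x1]; hsv=cv2.cvtColor(np.ascontiguousarray(p),cv2.COLOR_RGB2HSV)
    m=matmask(hsv).astype(np.uint8); n,l,s,c=cv2.connectedComponentsWithStats(m); i=1+np.argmax(s[1:,4])
    v,u=np.nonzero(l==i); return np.array([ray(f,(a+x0,b+y0),zm)[:2] for a,b in zip(u,v)])
def rect(P): 
    r=cv2.minAreaRect(P.astype(np.float32)); return np.round(r[0],1),np.round(r[1],1),round(r[2],1),np.round(cv2.boxPoints(r),0).tolist()
E
python3 - <<'E'
from h import *
f='top0'
g=lambda h:(h[:,:,1]<70)&(h[:,:,2]>125)
for nm,box in (('R',(357,198,399,240)),('L',(228,192,270,233))):
    print(nm,rect(jaw(f,box,20,g)))
for u,v in ((118,522),(230,500),(76,316),(190,296)): print('plate',ray(f,(270+u/3.5,130+v/3.5),12).round(1))
def blob(nm,box,z,fn): 
    P=jaw(f,box,z,fn); print(nm,len(P),P.mean(0).round(1),rect(P))
blob('knob',(300,140,325,165),164,lambda h:((h[:,:,0]<8)|(h[:,:,0]>172))&(h[:,:,1]>150))
blob('green',(150,175,225,255),40,lambda h:(abs(h[:,:,0].astype(int)-65)<15)&(h[:,:,1]>120))
blob('purple',(405,160,475,240),40,lambda h:(abs(h[:,:,0].astype(int)-132)<15)&(h[:,:,1]>80))
blob('blue',(345,190,410,250),4,lambda h:(abs(h[:,:,0].astype(int)-110)<12)&(h[:,:,1]>120))
blob('cork',(220,185,280,240),4,lambda h:(abs(h[:,:,0].astype(int)-15)<10)&(h[:,:,1]>60))
for nm,u,v,z in (('eyep',309,242,44),('dropa',371,156,100),('dropb',240,146,100),('petri',416,148,14),('weight',369,110,45),('pinkboss',203,320,20),('obj',196,143,44),('boxcorner',262,125,35)): print(nm,ray(f,(u,v),z).round(0))
E
```

```text
R (array([ 447.7, -167.9]), array([15.8, 87.4]), 8.3, [[434.0, -126.0], [446.0, -212.0], [462.0, -210.0], [449.0, -124.0]])
L (array([478.7, 199. ]), array([118.3,  22.4]), 34.0, [[423.0, 175.0], [436.0, 157.0], [534.0, 223.0], [522.0, 241.0]])
plate [265.  35.  12.]
plate [282.4 -59.8  12. ]
plate [439.5  70.5  12. ]
plate [456.1 -27.9  12. ]
knob 101 [608.6  11.9] (array([608.7,  12.1]), array([29.8, 27.8]), 89.7, [[595.0, -3.0], [623.0, -3.0], [623.0, 27.0], [595.0, 27.0]])
green 2820 [453.8 379.7] (array([454.7, 379.6]), array([141.1, 173.3]), 85.9, [[363.0, 315.0], [536.0, 303.0], [546.0, 444.0], [373.0, 456.0]])
purple 2838 [ 494.9 -370.3] (array([ 495.8, -370.4]), array([177.4, 145. ]), 7.5, [[398.0, -310.0], [417.0, -454.0], [593.0, -431.0], [574.0, -287.0]])
blue 1663 [ 440.8 -188.7] (array([ 442.6, -189.1]), array([136.4, 134.2]), 89.6, [[375.0, -257.0], [509.0, -258.0], [510.0, -121.0], [376.0, -120.0]])
cork 1769 [462.  200.6] (array([465.6, 201.5]), array([138.8, 138. ]), 88.9, [[395.0, 133.0], [533.0, 131.0], [536.0, 270.0], [398.0, 272.0]])
eyep [373.  19.  44.]
dropa [ 615. -161.  100.]
dropb [647. 214. 100.]
petri [ 661. -314.   14.]
weight [ 773. -167.   45.]
pinkboss [152. 326.  20.]
obj [672. 357.  44.]
boxcorner [730. 160.  35.]
```

>>> step_arm:
  targets:
    - [[0.8,-0.9,0,0,0,-1,1],[0.8,-0.9,0,0,0,-1,1],[0.8,-0.9,0,0,0,-1,1],[0.8,-0.9,0,0,0,-1,1],[0.8,-0.9,0,0,0,-1,1]]

```text
t: 0.72
ee_pos: [338.4, 383.1, 404.6]
orientation: [-0.888, -3.014, 0.0]
ft_force: [0.6, 0.8, -0.5]
width: 87.9
grasp_force: 0.0
```

>>> step_arm:
  targets:
    - [[0.8,-0.9,0,0,0,-1,0.8],[0.8,-0.9,0,0,0,-1,0.8],[0.6,-0.9,0,0,0,-1,0.8],[0,-0.9,0,0,0,-1,0.8],[0,-0.9,0,0,0,-1,0.8]]

```text
t: 1.35
ee_pos: [447.5, 158.0, 404.3]
orientation: [-1.398, -2.813, 0.001]
ft_force: [0.2, -0.7, 0.7]
width: 70.2
grasp_force: 0.0
```

>>> step_arm:
  targets:
    - [[0,-0.9,-0.2,0,0,-1,0.8],[0,-0.9,-0.2,0,0,-1,0.8],[0,-0.9,-0.2,0,0,-1,0.8],[0,-0.9,-0.2,0,0,-1,0.8],[0,-0.9,-0.2,0,0,-1,0.8]]

```text
t: 1.98
ee_pos: [447.2, -66.8, 354.3]
orientation: [-1.865, -2.528, -0.0]
ft_force: [0.8, 0.5, -0.5]
width: 70.4
grasp_force: 0.0
```

>>> step_arm:
  targets:
    - [[0,-0.9,-0.2,0,0,-1,0.8],[0,-0.9,-0.2,0,0,-1,0.8],[0,0,-0.2,0,0,-0.2,0.8],[0,0,0,0,0,0,0.8],[0,0,0,0,0,0,0.8]]

```text
t: 2.6
ee_pos: [447.5, -154.3, 324.7]
orientation: [-2.048, -2.381, 0.0]
ft_force: [-0.2, -0.2, 0.8]
width: 70.1
grasp_force: 0.0
```

```bash
python3 - <<'E'
from h import *
d=grab('wrist','w1'); grab('top','top1'); E=d['extrinsics']; print(-E[:3,:3].T@E[:3,3])
for u,v in ((118,274),(230,252),(76,68),(190,48)): print('plate',ray('top0',(270+u/3.5,130+v/3.5),12).round(1))
E
```

```text
[436.70937692 -85.37331901 304.50859577]
plate [475.6  34.2  12. ]
plate [494.1 -63.   12. ]
plate [658.9  70.5  12. ]
plate [676.6 -30.4  12. ]
```

View pics/w1.png

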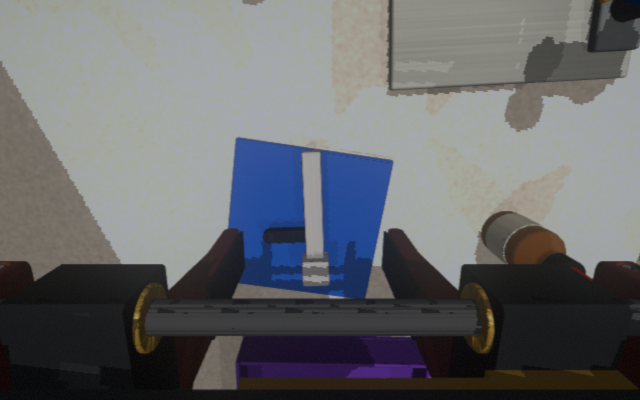

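The wrist view shows the right-hand jaw with its tail at (312,152) and its boss at (315,270), plus the plate corner at (388,88).

```bash
cat >> h.py <<'E'
def comp(f,box,fn):
    x0,y0,x1,y1=box; p=np.ascontiguousarray(load(f)['p'][y0:y1,x0:x1]); m=fn(cv2.cvtColor(p,cv2.COLOR_RGB2HSV)).astype(np.uint8)
    n,l,s,c=cv2.connectedComponentsWithStats(m); i=1+np.argmax(s[1:,4]); v,u=np.nonzero(l==i); return u+x0,v+y0
def axis(f,u,v,z,byrow=True):
    # centre line of bar by image rows (or cols) -> world line
    P=[]
    a,b=(v,u) if byrow else (u,v)
    for k in np.unique(a):
        w=b[a==k]; m=(w.min()+w.max())/2; P.append(ray(f,(m,k) if byrow else (k,m),z)[:2])
    P=np.array(P); vx,vy,x,y=cv2.fitLine(P.astype(np.float32),cv2.DIST_HUBER,0,.01,.01).ravel(); return P,np.degrees(np.arctan2(vy,vx)),(x,y)
E
python3 - <<'E'
from h import *
f='w1'; g=lambda h:(h[:,:,1]<60)&(h[:,:,2]>110)
u,v=comp(f,(296,149,332,250),g); print(u.min(),u.max(),v.min(),v.max())
k=(v>156)&(v<225); P,a,c=axis(f,u[k],v[k],18); print('bar',P[0],P[-1],a)
print('width',np.linalg.norm(ray(f,(u[v==180].min()-.5,180),18)-ray(f,(u[v==180].max()+.5,180),18)))
print('tail end',ray(f,(312,v.min()-.5),18)); 
print('boss line',ray(f,(316,285),26),ray(f,(315,262),26))
for q in ((388,88),(628,77),(391,2)): print('plate',ray(f,q,12).round(1))
print('knob axis proj top', [proj('top1',(608.6,11.9,z)).round(1) for z in (164,150)])
print(readout.get_obs()['qpos'])
E
```

```text
302 323 152 249
bar [ 441.47635287 -126.46527312] [ 452.41991899 -184.57100315] -79.12997
width 15.28892788214595
tail end [ 441.61727237 -121.80380739   18.        ]
boss line [ 462.89460153 -238.66139749   26.        ] [ 458.60236361 -216.56611228   26.        ]
plate [494.9 -62.5  12. ]
plate [684.1 -25.3  12. ]
plate [484.3  -0.7  12. ]
knob axis proj top [array([310.6, 153. ]), array([310.6, 154.3])]
[-3.57202056e-01  3.24414536e-01  2.01725974e+00  8.19102598e-05
  7.99499740e-01 -5.07444881e-01]
```

>>> step_arm:
  targets:
    - [[-0.04,0.26,0,0,0,0.55,0.8],[0,0,-1,0,0,0,0.8],[0,0,-1,0,0,0,0.8],[0,0,-0.5,0,0,0,0.8],[0,0,-0.22,0,0,0,0.8]]

```text
t: 3.32
ee_pos: [445.1, -141.3, 187.6]
orientation: [-2.001, -2.419, 0.001]
ft_force: [-0.6, 0.1, -0.2]
width: 70.3
grasp_force: 0.0
```

>>> step_arm:
  targets:
    - [[0,0,0,0,0,0,0],[0,0,0,0,0,0,0],[0,0,0,0,0,0,0],[0,0,0,0,0,0,0],[0,0,0,0,0,0,0]]

```text
t: 3.95
ee_pos: [445.5, -142.4, 189.0]
orientation: [2.005, 2.418, 0.0]
ft_force: [-0.3, 0.4, 0.2]
width: 24.0
grasp_force: 0.0
```

>>> step_arm:
  targets:
    - [[0,0,0,0,0,0,0],[0,0,0,0,0,0,0],[0,0,0,0,0,0,0],[0,0,0.1,0,0,0,0],[0,0,0.2,0,0,0,0]]

```text
t: 4.58
ee_pos: [445.3, -142.2, 203.8]
orientation: [-2.004, -2.418, 0.001]
ft_force: [0.4, -0.8, -0.8]
width: 15.6
grasp_force: 30.0
```

>>> step_arm:
  targets:
    - [[0,0,0.7,0,0,0,0],[0,0,0.6,0,0,1,0],[0,0.12,0,0,0,1,0],[0,0.12,0,0,0,1,0],[0,0.12,0,0,0,1,0]]

```text
t: 5.2
ee_pos: [445.4, -124.1, 269.4]
orientation: [1.645, 2.675, 0.0]
ft_force: [0.7, 0.9, -1.0]
width: 15.9
grasp_force: 30.0
```

>>> step_arm:
  targets:
    - [[0,0.12,0,0,0,1,0],[0,0.12,0,0,0,1,0],[0,0.12,0,0,0,1,0],[0,0.12,0,0,0,1,0],[0,0.12,0,0,0,1,0]]

```text
t: 5.82
ee_pos: [445.4, -94.1, 269.2]
orientation: [1.156, 2.921, 0.0]
ft_force: [-0.2, -0.7, -0.6]
width: 15.6
grasp_force: 30.0
```

>>> step_arm:
  targets:
    - [[0,0.12,0,0,0,1,0],[0,0.12,0,0,0,1,0],[0,0.12,0,0,0,1,0],[0,0.12,0,0,0,1,0],[0,0.12,0,0,0,1,0]]

```text
t: 6.45
ee_pos: [445.4, -64.1, 269.2]
orientation: [0.631, 3.077, 0.0]
ft_force: [0.1, 0.6, -0.6]
width: 15.3
grasp_force: 30.0
```

>>> step_arm:
  targets:
    - [[0,0.12,0,0,0,1,0],[0,0.12,0,0,0,1,0],[0,0.12,0,0,0,1,0],[0,0.12,0,0,0,1,0],[0,0.12,0,0,0,1,0]]

```text
t: 7.08
ee_pos: [445.4, -34.1, 269.2]
orientation: [0.087, 3.14, -0.0]
ft_force: [-0.8, -0.2, -0.2]
width: 15.5
grasp_force: 30.0
```

>>> step_arm:
  targets:
    - [[0.36,0.12,0,0,0,1,0],[0,0.12,0,0,0,1,0],[0,0,0,0,0,1,0],[0,0,0,0,0,0.4,0],[0,0,0,0,0,0,0]]

```text
t: 7.7
ee_pos: [463.4, -22.3, 269.0]
orientation: [-0.281, 3.129, -0.0]
ft_force: [-0.4, 0.5, -0.3]
width: 15.5
grasp_force: 30.0
```

```bash
python3 - <<'E'
from h import *
grab('wrist','w2'); grab('scene','s2'); o=readout.get_obs(); print(o['ee_pos'],o['orientation'],o['qpos'])
r=o['orientation']; print('psi',2*np.degrees(np.arctan2(r[1],r[0]))-90)
E
```

```text
[463.43790431 -22.38416021 268.83636729] [-2.80230714e-01  3.12887418e+00 -8.94247550e-05] [-7.39065348e-02  4.16990561e-01  2.06538586e+00 -4.01441996e-05
  6.59015147e-01 -1.82332006e+00]
psi 100.23582965014864
```

View pics/w2.png

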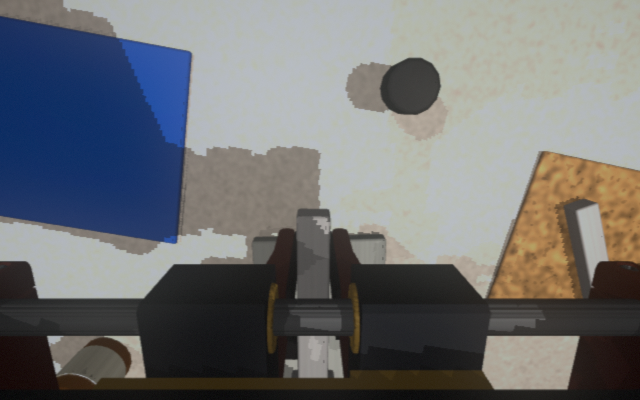

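The view shows the held jaw's tail end at (313,210) and the plate's −x edge at v≈236, between (253) and (385).

```bash
python3 - <<'E'
from h import *
f='w2'
t=ray(f,(313,209),98.3); print('tail',t, 'L/R',ray(f,(297.5,210),98.3),ray(f,(329,210),98.3))
o=np.array([463.4,-22.4]); ex=np.array([np.cos(np.radians(10.25)),np.sin(np.radians(10.25))]); ey=np.array([-ex[1],ex[0]]); d=t[:2]-o; print('tail in hand along,across',d@ex,d@ey)
for q in ((253,237),(385,235)): print('plate',ray(f,q,12).round(1))
# knob in scene view + top1 triangulate
def blob(f,box):
    u,v=comp(f,box,lambda h:((h[:,:,0]<8)|(h[:,:,0]>172))&(h[:,:,1]>150)); print(f,u.min(),u.max(),v.min(),v.max(),len(u)); return u.mean(),v.mean()
for f,b in (('top1',(298,140,325,170)),('scene0',(316,215,340,240)),('top0',(298,140,325,170))):
    q=blob(f,b); print(f,q,ray(f,q,164 if 'top' in f else 157).round(1))
a,b=ray('scene0',(328,226.5),164),0; print(a)
E
```

```text
tail [438.94341356 -27.3274279   98.3       ] L/R [440.67294448 -34.20505685  98.3       ] [438.11180753 -20.05483928  98.3       ]
tail in hand along,across -24.943080376314956 -0.49689788835659326
plate [493.8 -62.1  12. ]
plate [475.   32.9  12. ]
top1 305 316 148 158 101
top1 (np.float64(310.58415841584156), np.float64(153.03960396039605)) [608.6  11.9 164. ]
scene0 321 333 221 233 124
scene0 (np.float64(327.1532258064516), np.float64(226.67741935483872)) [610.1  12.1 157. ]
top0 305 316 148 158 101
top0 (np.float64(310.58415841584156), np.float64(153.03960396039605)) [608.6  11.9 164. ]
[616.19317937  13.3175559  164.        ]
```

>>> step_arm:
  targets:
    - [[0,0.12,-0.8,0,0,0,0],[0,0,-0.5,0,0,0,0],[0.4,0.07,0,0,0,0.05,0],[0.4,0.08,0,0,0,0,0],[0.38,0.07,0,0,0,0,0]]

```text
t: 8.43
ee_pos: [523.1, -5.3, 203.5]
orientation: [0.286, -3.128, -0.0]
ft_force: [-0.2, -0.6, -1.0]
width: 15.3
grasp_force: 30.0
```

>>> step_arm:
  targets:
    - [[0,0,-0.06,0,0,0,0],[0,0,-0.06,0,0,0,0],[0,0,0,0,0,0,0],[0,0,0,0,0,0,0],[0,0,0,0,0,0,0]]

```text
t: 9.05
ee_pos: [522.3, -5.4, 197.7]
orientation: [0.287, -3.128, 0.0]
ft_force: [-0.0, -0.2, -1.2]
width: 15.8
grasp_force: 30.0
```

```bash
python3 - <<'E'
from h import *
grab('scene','s3'); grab('top','t3')
o=readout.get_obs(); print(o['ee_pos'],o['ft_force'],o['moment'])
a=cv2.resize(load('s3')['p'][:,:,::-1][200:300,270:390],None,fx=4,fy=4,interpolation=cv2.INTER_CUBIC)
cv2.imwrite('pics/c3.png',a)
E
```

```text
[522.40574587  -5.34305957 197.77558896] [-0.00581508  0.13738214  0.12356113] [0.00422894 0.0822601  0.0450236 ]
```

View pics/c3.png

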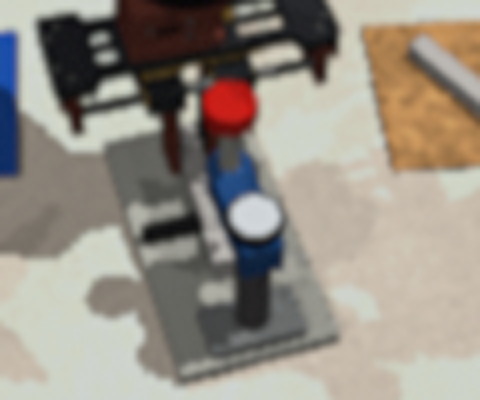

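>>> step_arm:
  targets:
    - [[0,0,-0.03,0,0,0,0],[0,0,0,0,0,0,0.45],[0,0,0,0,0,0,0.45],[0,0,0,0,0,0,0.45],[0,0,0,0,0,0,0.45]]

```text
t: 9.78
ee_pos: [522.4, -5.3, 196.1]
orientation: [0.287, -3.128, -0.0]
ft_force: [0.3, -0.6, 0.3]
width: 39.1
grasp_force: 0.0
```

>>> step_arm:
  targets:
    - [[0,0,0.2,0,0,0,0.45],[0,0,0.8,0,0,0,0.45],[0,0,1,0,0,0,0],[0,0,1,0,0,0,0],[0,0,0.9,0,0,0,0]]

```text
t: 10.4
ee_pos: [522.2, -5.3, 393.8]
orientation: [-0.287, 3.127, -0.0]
ft_force: [0.5, 0.3, -0.1]
width: 12.6
grasp_force: 0.0
```

```bash
python3 - <<'E'
from h import *
grab('wrist','w4'); grab('top','t4')
p=load('t4')['p'][:,:,::-1][125:215,265:360]; p=cv2.resize(p,None,fx=3,fy=3,interpolation=cv2.INTER_CUBIC)
w=load('w4')['p'][:,:,::-1][60:400,150:490]; c=np.zeros((340,p.shape[1]+340,3),np.uint8); c[:270,:p.shape[1]]=p; c[:,p.shape[1]:]=w
cv2.imwrite('pics/c4.png',c); print(readout.get_obs()['ee_pos'],readout.get_obs()['width'])
E
```

```text
[523.69930006  -5.34602534 396.74767892] 5.040845028290623
```

View pics/c4.png

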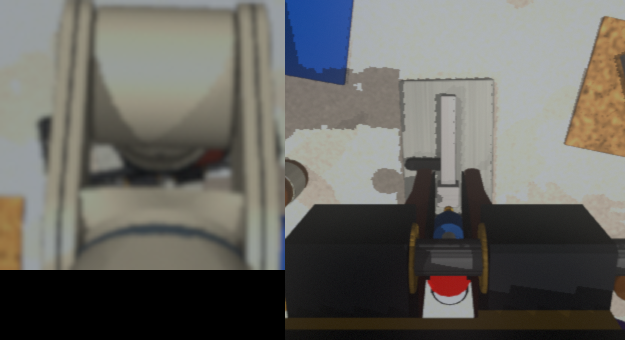

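The jaw lies flat and straight on the plate, with its tail at (313,155) and its boss near the blue arm. The knob is at (314,345), all in w4 pixels.

```bash
python3 - <<'E'
from h import *
f='w4'
g=lambda h:(h[:,:,1]<60)&(h[:,:,2]>150)
u,v=comp(f,(300,150,326,240),g); print(u.min(),u.max(),v.min(),v.max())
k=(v>160)&(v<232); P,a,c=axis(f,u[k],v[k],26); print('bar',P[0],P[-1],a)
print('tail',ray(f,(313,154.5),26),ray(f,(313,154.5),12),'bosstail edge',ray(f,(313,245),34))
for q in ((266,140),(359,139)): print('plate corner',ray(f,q,12))
print('blue nose',ray(f,(313,270),110)); 
u,v=comp(f,(280,330,350,365),lambda h:((h[:,:,0]<8)|(h[:,:,0]>172))&(h[:,:,1]>150)); print(u.min(),u.max(),v.min(),v.max(),'knob',ray(f,((u.min()+u.max())/2,340),164))
E
```

```text
307 320 157 239
bar [506.94522212  -8.11077265] [581.39059529   5.19282497] 10.398513
tail [500.53392195  -9.81750689  26.        ] [502.46061537  -9.45356774  12.        ] bosstail edge [593.94871643   7.52054972  34.        ]
plate corner [496.52204964 -60.27042154  12.        ]
plate corner [477.8705861   34.60400582  12.        ]
blue nose [584.53299488   5.73859136 110.        ]
293 335 336 355 knob [610.9558371   11.34059122 164.        ]
```

>>> step_arm:
  targets:
    - [[0.87,0.17,0,0,0,0,0],[0.88,0.17,0,0,0,0,0],[0,0,0,0,0,0,0],[0,0,-0.4,0,0,0,0],[0,0,-0.4,0,0,0,0]]

```text
t: 11.12
ee_pos: [608.6, 11.5, 350.2]
orientation: [0.287, -3.127, -0.0]
ft_force: [-0.5, -0.2, 0.2]
width: 0.5
grasp_force: 0.0
```

>>> step_arm:
  targets:
    - [[0,0,-0.2,0,0,0,0],[0,0,-0.2,0,0,0,0],[0,0,-0.1,0,0,0,0],[0,0,0,0,0,0,0],[0,0,0,0,0,0,0]]

```text
t: 11.75
ee_pos: [610.0, 11.7, 326.6]
orientation: [-0.287, 3.128, -0.0]
ft_force: [-3.2, -0.6, 3.2]
width: 0.5
grasp_force: 1.7
```

>>> step_arm:
  targets:
    - [[0,0,-0.1,0,0,0,0],[0,0,-0.1,0,0,0,0],[0,0,-0.06,0,0,0,0],[0,0,-0.03,0,0,0,0],[0,0,0,0,0,0,0]]

```text
t: 12.38
ee_pos: [610.3, 11.7, 312.4]
orientation: [-0.287, 3.127, -0.0]
ft_force: [-3.7, -0.7, 8.5]
width: 0.4
grasp_force: 4.4
```

>>> step_arm:
  targets:
    - [[0,0,-0.03,0,0,0,0],[0,0,0,0,0,0,0],[0,0,0,0,0,0,0],[0,0,0,0,0,0,0],[0,0,0,0,0,0,0]]

```text
t: 13.0
ee_pos: [610.3, 11.7, 312.2]
orientation: [-0.287, 3.127, -0.0]
ft_force: [-7.6, -2.1, 19.2]
width: 0.3
grasp_force: 9.8
```

>>> step_arm:
  targets:
    - [[0,0,0,0,0,0,0],[0,0,0,0,0,0,0],[0,0,0,0,0,0,0],[0,0,0,0,0,0,0],[0,0,0,0,0,0,0]]

```text
t: 13.62
ee_pos: [610.3, 11.7, 312.2]
orientation: [-0.287, 3.127, -0.0]
ft_force: [-6.8, 0.1, 19.4]
width: 0.6
grasp_force: 9.8
```

```bash
python3 - <<'E'
from h import *
grab('scene','s5')
a=cv2.resize(load('s5')['p'][:,:,::-1][190:300,270:390],None,fx=5,fy=5,interpolation=cv2.INTER_CUBIC)
cv2.imwrite('pics/c5.png',a)
E
```

```text
(no output)
```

View pics/c5.png

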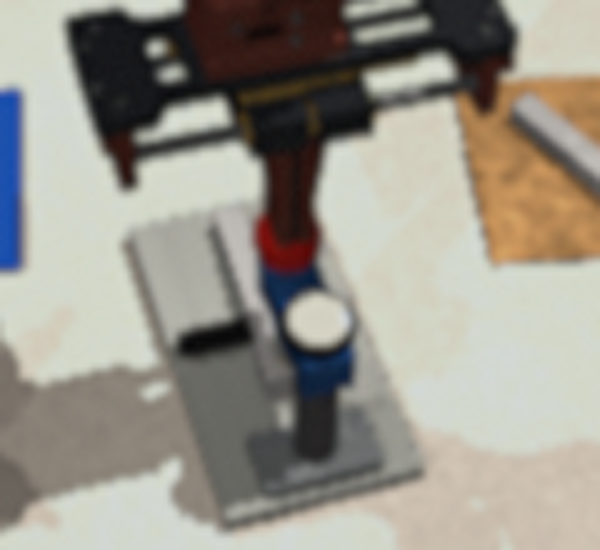

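Force rose sharply to 19 N at the stop and stayed there for over a second, with the knob seen fully down. Releasing.

>>> step_arm:
  targets:
    - [[0,0,0.3,0,0,0,0],[0,0,0.5,0,0,0,0],[0,0,0.9,0,0,0,0.45],[-0.88,-0.17,0,0,0,0,0.45],[-0.88,-0.17,0,0,0,0,0.45]]

```text
t: 14.3
ee_pos: [521.4, -5.4, 395.4]
orientation: [-0.288, 3.126, -0.0]
ft_force: [-0.2, -0.1, 0.1]
width: 26.7
grasp_force: 0.0
```

>>> step_arm:
  targets:
    - [[0,0,0,0,0,0,0.45],[0,0,0,0,0,0,0.45],[0,0,0,0,0,0,0.45],[0,0,0,0,0,0,0.45],[0,0,0,0,0,0,0.45]]

```text
t: 14.92
ee_pos: [522.3, -5.2, 394.9]
orientation: [0.287, -3.128, -0.0]
ft_force: [0.1, -0.8, 0.3]
width: 39.9
grasp_force: 0.0
```

```bash
python3 - <<'E'
from h import *
grab('scene','s6'); grab('wrist','w6')
u,v=comp('s6',(310,205,345,245),lambda h:((h[:,:,0]<8)|(h[:,:,0]>172))&(h[:,:,1]>150)); print('knob (start 321-333,221-233)',u.min(),u.max(),v.min(),v.max())
g=lambda h:(h[:,:,1]<60)&(h[:,:,2]>150)
u,v=comp('w6',(295,130,332,240),g); k=(v>v.min()+5)&(v<v.min()+70); P,a,c=axis('w6',u[k],v[k],26); print(v.min(),P[0],P[-1],a)
o=readout.get_obs();print(o['ee_pos'],o['width'],o['qpos'])
E
```

```text
knob (start 321-333,221-233) 321 333 221 233
141 [492.76172245 -11.08807667] [558.0775103    1.04594655] 10.524133
[522.14344782  -5.25099004 395.00512956] 39.85735525561767 [-3.28493501e-02  2.85320191e-01  1.86416324e+00  7.77719980e-06
  9.92274729e-01 -1.78686986e+00]
```

>>> step_arm:
  targets:
    - [[0,0,-1,0,0,0,0.45],[0,0,-1,0,0,0,0.45],[0,0,-1,0,0,0,0.45],[0,0,-0.8,0,0,0,0.45],[0,0,-0.16,0,0,0,0.45]]

```text
t: 15.65
ee_pos: [521.1, -5.3, 195.0]
orientation: [0.287, -3.124, -0.001]
ft_force: [-0.5, 0.3, 0.0]
width: 39.8
grasp_force: 0.0
```

>>> step_arm:
  targets:
    - [[0,0,0,0,0,0,0],[0,0,0,0,0,0,0],[0,0,0,0,0,0,0],[0,0,0,0,0,0,0],[0,0,0,0,0,0,0]]

```text
t: 16.27
ee_pos: [522.7, -5.3, 198.7]
orientation: [-0.287, 3.126, -0.001]
ft_force: [-0.9, 0.5, 6.8]
width: 15.8
grasp_force: 30.0
```

>>> step_arm:
  targets:
    - [[0,0,0.1,0,0,0,0],[0,0,0,0,0,0,0],[-0.5,-0.09,0,0,0,0,0],[-0.5,-0.09,0,0,0,0,0],[-0.3,-0.05,0,0,0,0,0]]

```text
t: 16.9
ee_pos: [455.8, -16.9, 202.1]
orientation: [0.287, -3.128, -0.0]
ft_force: [0.3, 0.7, -0.8]
width: 15.6
grasp_force: 30.0
```

>>> step_arm:
  targets:
    - [[0,0,0.6,0,0,0,0],[0,0,0.7,0,0,0,0],[0,0,0,0,0,0,0],[0,0,0,0,0,0,0],[0,0,0,0,0,0,0]]

```text
t: 17.52
ee_pos: [456.6, -16.8, 266.2]
orientation: [0.287, -3.127, -0.0]
ft_force: [-0.5, -0.2, -0.6]
width: 15.9
grasp_force: 30.0
```

```bash
python3 - <<'E'
from h import *
grab('scene','s7'); grab('wrist','w7')
u,v=comp('s7',(310,205,345,245),lambda h:((h[:,:,0]<8)|(h[:,:,0]>172))&(h[:,:,1]>150)); print('knob (start 321-333,221-233)',u.min(),u.max(),v.min(),v.max())
a=load('s7')['p'][:,:,::-1][180:280,140:390];a=cv2.resize(a,None,fx=2.4,fy=2.4,interpolation=cv2.INTER_CUBIC)
b=load('w7')['p'][:,:,::-1][140:400,120:520]
c=np.zeros((a.shape[0]+260,600,3),np.uint8); c[:a.shape[0]]=a; c[a.shape[0]:,:400]=b; cv2.imwrite('pics/c7.png',c); print(readout.get_obs()['ee_pos'])
E
```

```text
knob (start 321-333,221-233) 321 333 221 233
[456.66334102 -16.78754426 266.23970372]
```

View pics/c7.png

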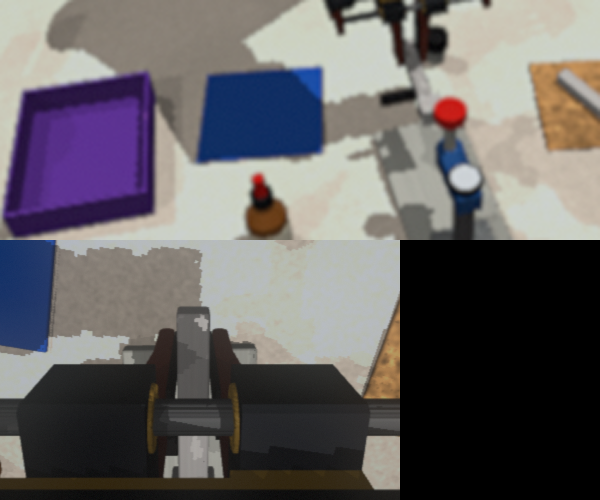

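The right-hand jaw is held level, with its boss beyond the knob, and the knob is up. Moving to the purple bin.

>>> step_arm:
  targets:
    - [[0,-0.86,0,0,0,-0.22,0],[0,-0.86,0,0,0,-0.22,0],[0,-0.86,0,0,0,-0.22,0],[0,-0.86,0,0,0,-0.22,0],[0,-0.86,0,0,0,-0.22,0]]

```text
t: 18.25
ee_pos: [456.7, -233.2, 266.4]
orientation: [0.166, -3.136, -0.001]
ft_force: [0.9, 0.4, -0.0]
width: 15.9
grasp_force: 30.0
```

>>> step_arm:
  targets:
    - [[0,-0.86,0,0,0,-0.22,0],[0,-0.86,0,0,0,-0.22,0],[0,-0.86,0,0,0,-0.22,0],[0,0,0,0,0,0,0],[0,0,0,0,0,0,0]]

```text
t: 18.88
ee_pos: [456.5, -360.3, 266.3]
orientation: [0.094, -3.139, -0.002]
ft_force: [-1.4, -0.2, -0.8]
width: 16.0
grasp_force: 30.0
```

>>> step_arm:
  targets:
    - [[0,0,-0.6,0,0,0,0],[0,0,-0.6,0,0,0,0],[0,0,-0.2,0,0,0,0],[0,0,-0.12,0,0,0,0],[0,0,0,0,0,0,0]]

```text
t: 19.5
ee_pos: [457.3, -360.6, 191.6]
orientation: [-0.095, 3.14, -0.001]
ft_force: [0.3, -0.1, -0.1]
width: 15.5
grasp_force: 30.0
```

>>> step_arm:
  targets:
    - [[0,0,-0.03,0,0,0,0],[0,0,0,0,0,0,0.45],[0,0,0,0,0,0,0.45],[0,0,0,0,0,0,0.45],[0,0,0,0,0,0,0.45]]

```text
t: 20.12
ee_pos: [456.9, -360.8, 189.7]
orientation: [-0.095, 3.14, -0.0]
ft_force: [0.2, 0.5, -0.0]
width: 39.4
grasp_force: 0.0
```

>>> step_arm:
  targets:
    - [[0,0,0.2,0,0,0,0.45],[0,0,0.8,0,0,0,0.45],[0,0,0.9,0,0,0,0.45],[0,0,0.8,0,0,0,0.45],[0,0,0,0,0,0,0.8]]

```text
t: 20.75
ee_pos: [457.8, -361.5, 328.6]
orientation: [-0.094, 3.135, -0.007]
ft_force: [0.2, -0.4, -0.9]
width: 46.5
grasp_force: 0.0
```

>>> step_arm:
  targets:
    - [[0,0.98,0,0,0,0.7,0.8],[0,0.98,0,0,0,0.7,0.8],[0,0.98,0,0,0,0.7,0.8],[0,0.98,0,0,0,0.7,0.8],[0,0.98,0,0,0,0.7,0.8]]

```text
t: 21.38
ee_pos: [456.3, -114.2, 324.0]
orientation: [0.478, -3.104, -0.001]
ft_force: [0.9, 0.6, 0.3]
width: 70.6
grasp_force: 0.0
```

>>> step_arm:
  targets:
    - [[0,0.98,0,0,0,0.7,0.8],[0,0.98,0,0,0,0.7,0.8],[0,0.98,0,0,0,0.7,0.8],[0,0.98,0,0,0,0.7,0.8],[0,0.98,0,0,0,0.7,0.8]]

```text
t: 22.0
ee_pos: [456.3, 130.7, 324.0]
orientation: [0.854, -3.022, 0.0]
ft_force: [0.7, 0.4, 0.5]
width: 70.1
grasp_force: 0.0
```

>>> step_arm:
  targets:
    - [[-0.2,0.9,0,0,0,0.6,0.8],[0,0,0,0,0,0,0.8],[0,0,0,0,0,0,0.8],[0,0,0,0,0,0,0.8],[0,0,0,0,0,0,0.8]]

```text
t: 22.62
ee_pos: [447.1, 173.2, 324.6]
orientation: [0.912, -3.006, 0.0]
ft_force: [0.4, -0.7, 0.1]
width: 70.5
grasp_force: 0.0
```

```bash
python3 - <<'E'
from h import *
grab('wrist','w8'); grab('scene','s8'); grab('top','t8')
o=readout.get_obs(); r=o['orientation']; print(o['ee_pos'],'psi',2*np.degrees(np.arctan2(r[1],r[0]))-90,o['qpos'])
a=load('w8')['p'][:,:,::-1]; b=load('s8')['p'][:,:,::-1][190:290,130:250]; c=load('t8')['p'][:,:,::-1][160:240,400:480]
z=np.zeros((600,640,3),np.uint8); z[:400]=a; z[400:,:240]=cv2.resize(b,(240,200)); z[400:,240:440]=cv2.resize(c,(200,200)); cv2.imwrite('pics/c8.png',z)
E
```

```text
[447.12203124 173.61053663 324.70847919] psi 123.78719346637587 [ 3.45556363e-01  3.32937502e-01  2.00457403e+00 -1.46115733e-05
  8.04005137e-01 -1.81492760e+00]
```

View pics/c8.png

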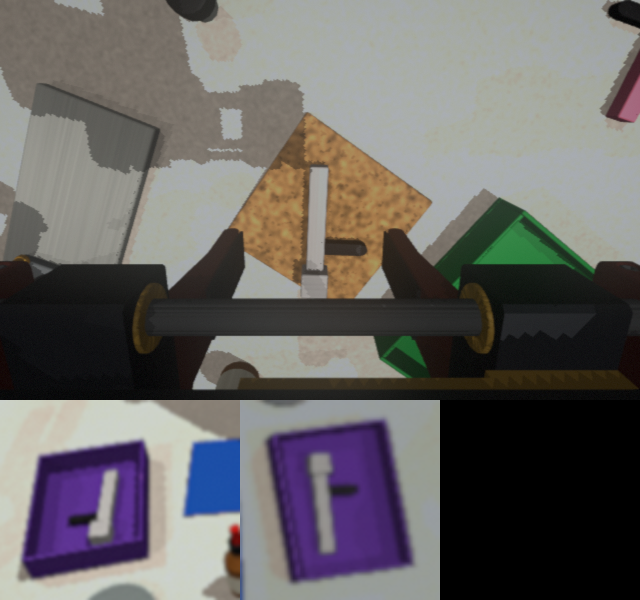

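The right-hand jaw lies flat in the purple bin. The left-hand jaw, silver on cork with its finger to the left of the boss, has its tail at (319,166) and its boss at (313,280). The pink one is far off at (625,90).

```bash
python3 - <<'E'
from h import *
f='w8'; g=lambda h:(h[:,:,1]<45)&(h[:,:,2]>110)
u,v=comp(f,(300,160,336,265),g); print(u.min(),u.max(),v.min(),v.max())
k=(v>172)&(v<232); P,a,c=axis(f,u[k],v[k],18); print('bar',P[0],P[-1],a); d=np.array([np.cos(np.radians(a)),np.sin(np.radians(a))])
for z in (4,18): print('tail',ray(f,(319,v.min()-.5),z))
t=ray(f,(319,v.min()-.5),8)[:2]; print('grip',t+20*d)
E
```

```text
307 327 167 264
bar [431.73786843 168.09351497] [476.13904244 195.38810912] 31.31506
tail [428.78703612 166.9007159    4.        ]
tail [426.90325684 165.3382822   18.        ]
grip [445.33525833 176.84917989]
```

>>> step_arm:
  targets:
    - [[-0.03,0.06,0,0,0,-0.5,0.8],[0,0,-1,0,0,0,0.6],[0,0,-1,0,0,0,0.6],[0,0,-0.5,0,0,0,0.6],[0,0,-0.21,0,0,0,0.6]]

```text
t: 23.4
ee_pos: [445.2, 176.9, 187.8]
orientation: [0.861, -3.019, 0.0]
ft_force: [0.9, 0.3, 0.1]
width: 52.7
grasp_force: 0.0
```

>>> step_arm:
  targets:
    - [[0,0,0,0,0,0,0],[0,0,0,0,0,0,0],[0,0,0,0,0,0,0],[0,0,0,0,0,0,0],[0,0,0,0,0,0,0]]

```text
t: 24.02
ee_pos: [445.7, 177.3, 189.9]
orientation: [-0.862, 3.02, 0.0]
ft_force: [-1.1, 0.0, 7.1]
width: 15.7
grasp_force: 30.0
```

>>> step_arm:
  targets:
    - [[0,0,0,0,0,0,0],[0,0,0,0,0,0,0],[0,0,0,0,0,0,0],[0,0,0.1,0,0,0,0],[0,0,0.2,0,0,0,0]]

```text
t: 24.65
ee_pos: [445.3, 177.1, 204.4]
orientation: [0.862, -3.02, 0.0]
ft_force: [0.3, -0.9, -1.3]
width: 15.6
grasp_force: 30.0
```

>>> step_arm:
  targets:
    - [[0,0,0.6,0,0,0,0],[0,0,0.64,0,0,0,0],[-0.07,0.43,0,0,0,-1,0],[-0.07,0.43,0,0,0,-1,0],[-0.07,0.43,0,0,0,-1,0]]

```text
t: 25.28
ee_pos: [434.8, 242.2, 266.9]
orientation: [-0.538, 3.095, 0.0]
ft_force: [0.2, 0.4, -0.3]
width: 15.7
grasp_force: 30.0
```

>>> step_arm:
  targets:
    - [[-0.07,0.43,0,0,0,-1,0],[-0.07,0.43,0,0,0,-1,0],[-0.07,0.43,0,0,0,-1,0],[-0.07,0.43,0,0,0,-1,0],[-0.07,0.43,0,0,0,-1,0]]

```text
t: 25.9
ee_pos: [417.2, 349.8, 266.7]
orientation: [0.008, 3.141, 0.0]
ft_force: [-0.3, 0.7, -1.4]
width: 15.7
grasp_force: 30.0
```

>>> step_arm:
  targets:
    - [[-0.07,0.43,0,0,0,-1,0],[0,0,0,0,0,0,0],[0,0,-0.5,0,0,0,0],[0,0,-0.5,0,0,0,0],[0,0,-0.3,0,0,0,0]]

```text
t: 26.52
ee_pos: [413.8, 369.7, 200.3]
orientation: [-0.113, -3.138, 0.002]
ft_force: [-0.3, -0.5, -0.9]
width: 15.4
grasp_force: 30.0
```

>>> step_arm:
  targets:
    - [[0,0,-0.2,0,0,0,0],[0,0,0,0,0,0,0],[0,0,0,0,0,0,0],[0,0,0,0,0,0,0],[0,0,0,0,0,0,0]]

```text
t: 27.15
ee_pos: [414.0, 370.8, 191.6]
orientation: [0.114, 3.139, 0.001]
ft_force: [-0.1, -0.2, -1.1]
width: 15.5
grasp_force: 30.0
```

>>> step_arm:
  targets:
    - [[0,0,-0.03,0,0,0,0],[0,0,0,0,0,0,0.45],[0,0,0,0,0,0,0.45],[0,0,0,0,0,0,0.45],[0,0,0,0,0,0,0.45]]

```text
t: 27.78
ee_pos: [414.0, 370.7, 189.7]
orientation: [0.114, 3.14, 0.0]
ft_force: [0.4, -0.3, 0.5]
width: 39.6
grasp_force: 0.0
```

>>> step_arm:
  targets:
    - [[0,0,0.2,0,0,0,0.45],[0,0,0.8,0,0,0,0.45],[0,0,0.9,0,0,0,0.45],[0,0,0.8,0,0,0,0.45],[0,-0.5,0,0,0,0,0.45]]

```text
t: 28.4
ee_pos: [414.9, 346.8, 328.4]
orientation: [0.111, 3.134, 0.008]
ft_force: [0.0, -0.5, -1.0]
width: 39.3
grasp_force: 0.0
```

>>> step_arm:
  targets:
    - [[0,-1,0,0,0,0,0.45],[0,-1,0,0,0,0,0.45],[0,-1,0,0,0,0,0.45],[0,-1,0,0,0,0,0.45],[0,0,0,0,0,0,0.45]]

```text
t: 29.02
ee_pos: [412.7, 142.4, 323.9]
orientation: [-0.121, -3.137, 0.002]
ft_force: [-0.4, 0.1, 0.4]
width: 39.8
grasp_force: 0.0
```

```bash
python3 - <<'E'
from h import *
grab('scene','s9'); grab('top','t9')
z=np.zeros((600,640,3),np.uint8); z[:400]=load('s9')['p'][:,:,::-1]; z[400:,:400]=load('t9')['p'][:,:,::-1][90:290,150:550]; cv2.imwrite('pics/c9.png',z)
E
```

```text
(no output)
```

View pics/c9.png

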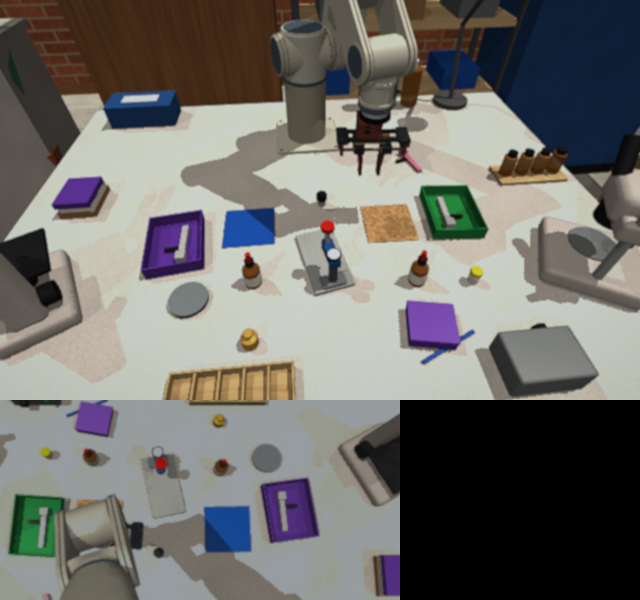

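Both jaws lie flat in their bins: left in green at (447,212), right in purple at (181,243). The knob is up at (327,227) and the bystanders are where they were. Handing in.

```bash
python3 -c "
from workcell import ctrl; print(ctrl.close_job())"
```

```text
the job is handed in; nothing more can be done
None
```

I gauged the right-hand jaw from the blue mat (knob held at its stop for over 1 s, then let back up), laid both jaws flat in their own bins and handed the job in at about 29 s; no verdict came back, and I judged that the foot was on the boss from measured positions, as its reading isn't shown.

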